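# Fill the reagent caddy

## Task

Gather the four loose narrow-necked bottles from the open bench into the white caddy, each standing upright on the floor of its own well: the largest bottle in the largest well, and so on down to the smallest bottle in the smallest well. Never tip a bottle over, and leave the two straight-sided jars where they stand. The bottles at the back of the bench are not part of the job.

Things in the scene. Friction and masses are not known exactly. Their poses are not given: they have to be found in the camera images.
- bottle_xs: smallest bottle (amber, black cap; colours mean nothing for the job): loose, upright, round body 24 mm across up to the shoulder at 39 mm, sloping to a narrower fixed cap 18 mm across, 48 mm tall in all; origin at the centre of its underside, z up its axis; under 0.2 kg
- bottle_s: second smallest bottle (amber, black cap; colours mean nothing for the job): loose, upright, round body 34 mm across up to the shoulder at 57 mm, sloping to a narrower fixed cap 25 mm across, 70 mm tall in all; origin at the centre of its underside, z up its axis; under 0.2 kg
- bottle_m: second largest bottle (white, red cap; colours mean nothing for the job): loose, upright, round body 44 mm across up to the shoulder at 70 mm, sloping to a narrower fixed cap 33 mm across, 85 mm tall in all; origin at the centre of its underside, z up its axis; under 0.2 kg
- bottle_l: largest bottle (amber, white cap; colours mean nothing for the job): loose, upright, round body 54 mm across up to the shoulder at 86 mm, sloping to a narrower fixed cap 40 mm across, 105 mm tall in all; origin at the centre of its underside, z up its axis; under 0.2 kg
- seat_xs: seat for the smallest bottle: grey block 81x81x12 mm, one round well of 40 mm bore; origin at the centre of its underside, on the well's axis, 3 mm above the bench; x, y along its sides; well floor 3 mm, rim 12 mm above the origin. Four seats, 83 mm apart two by two in any order, lie fixed in a white square caddy (178x178 mm, 12 mm lip)
- seat_s: seat for the second smallest bottle: grey block 81x81x12 mm, one round well of 50 mm bore; origin at the centre of its underside, on the well's axis, 3 mm above the bench; x, y along its sides; well floor 3 mm, rim 12 mm above the origin. Four seats, 83 mm apart two by two in any order, lie fixed in a white square caddy (178x178 mm, 12 mm lip)
- seat_m: seat for the second largest bottle: grey block 81x81x12 mm, one round well of 60 mm bore; origin at the centre of its underside, on the well's axis, 3 mm above the bench; x, y along its sides; well floor 3 mm, rim 12 mm above the origin. Four seats, 83 mm apart two by two in any order, lie fixed in a white square caddy (178x178 mm, 12 mm lip)
- seat_l: seat for the largest bottle: grey block 81x81x12 mm, one round well of 70 mm bore; origin at the centre of its underside, on the well's axis, 3 mm above the bench; x, y along its sides; well floor 3 mm, rim 12 mm above the origin. Four seats, 83 mm apart two by two in any order, lie fixed in a white square caddy (178x178 mm, 12 mm lip)
- jar_tall: straight-sided white jar with a black lid as wide as the jar, no neck or shoulder, 42 mm across, 68 mm tall, loose, stays where it is; origin at the centre of its underside
- jar_short: straight-sided amber jar with a white lid as wide as the jar, no neck or shoulder, 36 mm across, 46 mm tall, loose, stays where it is; origin at the centre of its underside

How it is judged:
At the end, for the whole second after the job is handed in: Each bottle stands in the well of its own size rank: within 11 mm of the well's axis, underside under 4 mm above its floor, tilted under 0.15 rad, released, at rest (under 0.02 m/s); both jars upright (0.15 rad) and within 30 mm of where they started (horizontal distance between bottle_xs and seat_xs below 0.011 m and z of bottle_xs in the frame of seat_xs below 0.007 m and angle between each of bottle_xs, bottle_s, bottle_m, bottle_l, jar_tall, jar_short's own z axis and vertical below 0.15 rad and linear speed of each of bottle_xs, bottle_s, bottle_m, bottle_l below 0.02 m/s and contact force between each of bottle_xs, bottle_s, bottle_m, bottle_l and the fingers below 0.05 N and horizontal distance between bottle_s and seat_s below 0.011 m and z of bottle_s in the frame of seat_s below 0.007 m and horizontal distance between bottle_m and seat_m below 0.011 m and z of bottle_m in the frame of seat_m below 0.007 m and horizontal distance between bottle_l and seat_l below 0.011 m and z of bottle_l in the frame of seat_l below 0.007 m and distance of each of jar_tall, jar_short from where it was at the start of the episode below 0.03 m); the robot touches nothing.
It fails at once if a bottle is tipped over (by more than 1.2 rad) (angle between any of bottle_xs, bottle_s, bottle_m, bottle_l's own z axis and vertical above 1.2 rad).
It fails at once if a jar is moved by more than 30 mm (distance of any of jar_tall, jar_short from where it was at the start of the episode above 0.03 m).
It also fails if it takes over 136 s, if anything falls off the work surface, if the arm or the gripper's body presses on something with over 40 N, if the wrist force passes 120 N, or if a joint passes its speed limit or range.

## Robot

A 6-joint arm with a two-finger parallel gripper is mounted at the origin on a cart in front of the work surface, level with it; the furniture and walls round the work are solid. World frame = base frame: x ahead of the robot, y to its left, z up, the work surface at z = 0. Lengths are in m, angles in rad, forces in N, time in s.
With the tool pointing down it reaches from about 0.375 to 0.9 m from the base axis. Payload 3.1 kg.
Tool frame: the origin (TCP) lies on the centre line of the jaws, within the pads' length; the fingertips stand 14 mm ahead of it and the grasp point (between the pads) lies 5 mm behind it; z points along the fingers, y is the line along which they close (so a half turn about z gives the same grasp; the last joint's range is limited). The gripper opens to 87 mm and grips with 3 to 60 N. Pads are 19 mm wide; open, the fingers measure 117 mm over their backs; the gripper's body (75 mm by 190 mm) begins 51 mm behind the grasp point.
Start: joints at [-1.492, 0.527, 1.433, -0, 1.181, -0.178], TCP at [0.159, -0.604, 0.237] pointing down, gripper open.
Joint ranges: [-3.08, 3.08], [-0.75, 2.2], [0.22, 2.44], [-1.43, 4.57], [0, 2.65], [-2.85, 2.85]. Speed limits (rad/s): [2.79, 2.79, 3.14, 3.14, 3.14, 3.14].

## Interface

Orientations are given as a unit quaternion [x, y, z, w].
In Python, from rig import robot gives the robot as it stands.
- The arm moves only by the tool move_arm, never from a script. Its argument "commands" is a list of rows, each an object with "hand": the finger opening in cm, from 0 to 8.7; "travel": the shift along the tool's x, y, z in cm, a list of three; "twist": the turn, a rotation vector about the tool's x, y, z in degrees, a list of three. In form: [{"hand": hand, "travel": [dx, dy, dz], "twist": [wx, wy, wz]}, ...]. A call has 1 to 5 rows; each row shifts and turns the commanded pose from where the row before left it, along the tool's axes as they then stand; what a row does not reach is not made up. A row lasts 1/12 s, in which the tool goes at most 41.7 mm and 7.16 degrees, less where a joint would pass 70% of its speed; a pose out of reach is approached as far as the arm can. A call is refused whole if a number of a shift passes 4.17 or a number of a turn 7.16, either way. A call with a gripper value outside its range is refused whole. The fingers move at their own pace and stop on an object; "force" is the grip in N (left out, the last holds). Time passes only in rows, so rows that do not move let the fingers close. It gives the time, the measured TCP pose, the force, the opening and the grip force at its end, in the units of the state.
- robot.get_obs(): the state, without advancing time (a new reading comes with each control period).
- robot.camera(name): name is "scene" or "top" or "wrist"; returns a dict with "frame" (420x560x3 uint8, red, green, blue), "fov_y" (degrees; the focal length in pixels is half the picture's height over the tangent of half this angle, whatever the lens; pixels are square), "cx", "cy" (the principal point, pixels), "extrinsics" (4x4, takes a point from camera to world coordinates); the wrist camera has in their place "T_tool_cam" (4x4, takes a point from camera to tool coordinates, whose origin is the TCP and whose axes are the flange's). Camera axes: x right, y down, z forward; pixel columns grow to the right and rows downward; lengths in m; the calibration is good to about 2 mm. A picture is of the moment at which its call begins: read the wrist's pose just before it. There is no depth.
- robot.hand_in(): hands the job in; it is judged then, once.
The state is a dict: "time": time; "q": joint angles; "joint_velocities": joint speeds; "joint_torque": joint torques, N m; "position": TCP position; "tool_rot": TCP orientation; "ft_force": force on the tool from outside, world axes, zero at the start; "moment": the same for the moment, N m; "grip_width": finger opening in m; "grip_force": force on a finger pad.
Only numpy, scipy, OpenCV 4.12 (cv2) and the standard library are available. Lean on these libraries where they do the work, as an engineer would, in place of code of your own. Each camera call takes 0.05 s, during which the arm holds its last target. There are 200 camera calls.

## Working session

There is one attempt and no reset: what is moved stays moved. The work goes in short steps, Python scripts to look and compute and a tool call to move; the robot and the scene stay as the last step left them, time stands still between calls to the robot, and variables do not carry over. Pictures are saved under pics/ and viewed, at most 14 in all, crops included, and the job is handed in when it is done.

Besides the shell and the picture viewer there is one more tool, called after "Request:" by a JSON object that holds its "fn" and its "kwargs", one argument or row to a line. move_arm: Moves the arm, as the interface text tells. Its arguments: {"type":"object","properties":{"commands":{"type":"array"},"force":{"type":"number"}},"required":["commands"]}

```bash
mkdir -p pics; ls
python3 - <<'E'
from rig import robot
import cv2,pickle,numpy as np
o=robot.get_obs();print(o)
for n in ["top","scene"]:
    c=robot.camera(n);cv2.imwrite(f"pics/{n}0.png",c["frame"][:,:,::-1]);pickle.dump(c,open(f"pics/{n}0.pkl","wb"))
    print(n,{k:(v if k!="frame" else 0) for k,v in c.items()})
E
```

```text
pics
{'time': 0.0, 'q': array([-1.49149268e+00,  5.28461366e-01,  1.43390213e+00, -2.05495915e-06,
        1.18139402e+00, -1.78488504e-01]), 'joint_velocities': array([-0.0021994 ,  0.00079711,  0.0024769 , -0.00013626, -0.00058333,
       -0.00025622]), 'joint_torque': array([-1.21664165e-03, -4.40044641e+01, -1.76591778e+01,  6.31459057e-02,
        5.80143509e-02, -1.50438709e-04]), 'position': array([ 0.15931972, -0.60362564,  0.23557461]), 'tool_rot': array([ 9.91703765e-01,  1.28539767e-01,  5.27092409e-05, -1.08114383e-03]), 'ft_force': array([ 0.25275793, -0.22832437, -0.09059745]), 'moment': array([ 0.04373882,  0.05811378, -0.01183478]), 'grip_force': 0.0, 'grip_width': 0.0871775312959429}
top {'frame': 0, 'fov_y': 50.797241941704726, 'cx': 276.9053395375626, 'cy': 215.63070283607445, 'extrinsics': array([[ 1.25531438e-02, -9.84226736e-01,  1.76465721e-01,
         2.52322182e-01],
       [-9.99919240e-01, -1.27060506e-02,  2.63480902e-04,
         9.56638487e-03],
       [ 1.98285742e-03, -1.76454777e-01, -9.84306751e-01,
         1.36913963e+00],
       [ 0.00000000e+00,  0.00000000e+00,  0.00000000e+00,
         1.00000000e+00]])}
scene {'frame': 0, 'fov_y': 50.08364747137484, 'cx': 277.51222478314736, 'cy': 206.604705709533, 'extrinsics': array([[ 0.48119811, -0.55938236,  0.67493685, -0.33620818],
       [-0.87656046, -0.31538193,  0.36356017, -0.44212512],
       [ 0.00949374, -0.76656742, -0.64209365,  0.85448797],
       [ 0.        ,  0.        ,  0.        ,  1.        ]])}
```

View pics/top0.png

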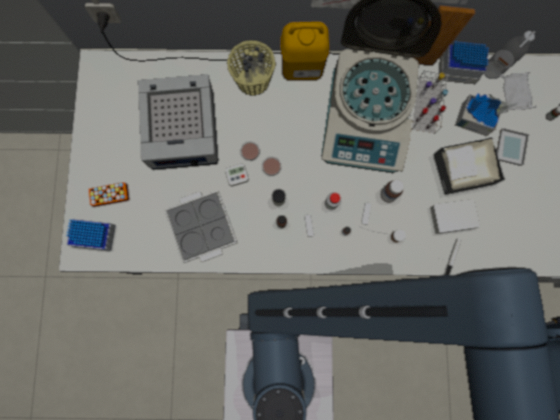

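View pics/scene0.png

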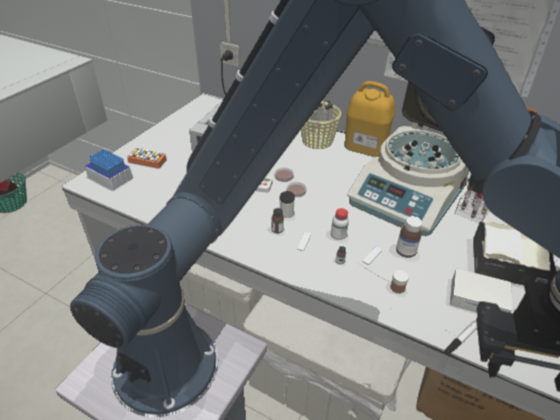

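The top view shows the caddy at about (201,226), the tall jar at (278,197) and the short jar at (397,236). The bottles are at (281,221) for s, (333,200) for m, (346,231) for xs and (393,190) for l. The scene view shows the same items, but the arm hides the caddy. I'll enlarge both for accurate pixel positions.

Run:
```python
import cv2
a=cv2.imread("pics/top0.png")[170:270,160:420];cv2.imwrite("pics/topc.png",cv2.resize(a,None,fx=3,fy=3,interpolation=cv2.INTER_CUBIC))
b=cv2.imread("pics/scene0.png")[170:310,255:435];cv2.imwrite("pics/scenec.png",cv2.resize(b,None,fx=4,fy=4,interpolation=cv2.INTER_CUBIC))
```

```text
(no output)
```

View pics/topc.png

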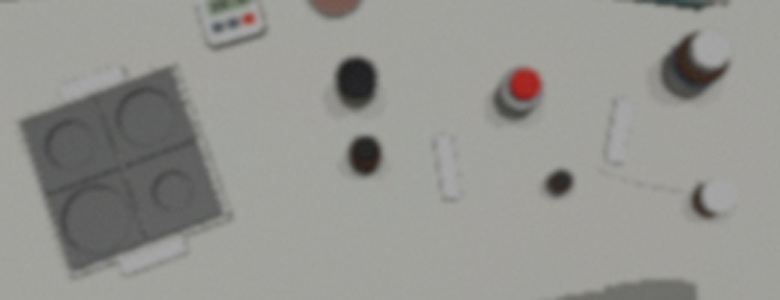

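View pics/scenec.png

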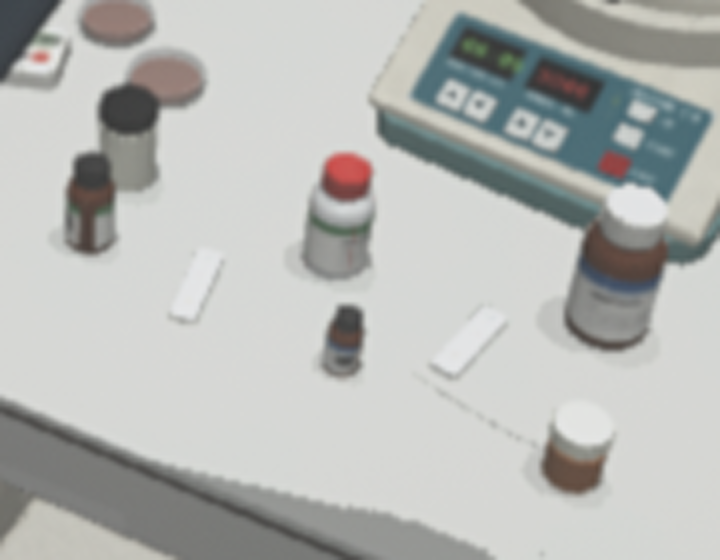

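```bash
cat > h.py <<'E'
import numpy as np, cv2, pickle
from scipy.spatial.transform import Rotation as R
def ray(c,uv,T=None):
    T=c["extrinsics"] if T is None else T
    f=c["frame"].shape[0]/2/np.tan(np.radians(c["fov_y"])/2)
    d=T[:3,:3]@np.array([(uv[0]-c["cx"])/f,(uv[1]-c["cy"])/f,1.]); return T[:3,3],d/np.linalg.norm(d)
def tri(rs):
    A=sum(np.eye(3)-np.outer(d,d) for _,d in rs); b=sum((np.eye(3)-np.outer(d,d))@p for p,d in rs)
    x=np.linalg.solve(A,b); return x,[np.linalg.norm((np.eye(3)-np.outer(d,d))@(x-p)) for p,d in rs]
def plane(r,z): p,d=r; return p+d*(z-p[2])/d[2]
def tool(o): 
    T=np.eye(4);T[:3,:3]=R.from_quat(o["tool_rot"]).as_matrix();T[:3,3]=o["position"];return T
def proj(c,X,T=None):
    T=c["extrinsics"] if T is None else T
    f=c["frame"].shape[0]/2/np.tan(np.radians(c["fov_y"])/2)
    q=T[:3,:3].T@(np.asarray(X)-T[:3,3]); return np.array([c["cx"]+f*q[0]/q[2],c["cy"]+f*q[1]/q[2]])
E
python3 - <<'E'
from h import *
np.set_printoptions(precision=4,suppress=True)
t=pickle.load(open("pics/top0.pkl","rb"));s=pickle.load(open("pics/scene0.pkl","rb"))
U=lambda p,k,o:(np.array(p)+.5)/k-.5+o
pts=dict(s=((365,149),(93,165)),m=((525,83),(349,170)),xs=((560,180),(349,314)),l=((711,48),(637,205)),jt=((356,78),(130,107)),js=((716,195),(582,425)))
H=dict(s=.07,m=.085,xs=.048,l=.105,jt=.068,js=.046)
for n,(a,b) in pts.items():
    ra=ray(t,U(a,3,(160,170)));rb=ray(s,U(b,4,(255,170)))
    print(n,*tri([ra,rb]),plane(ra,H[n])[:2],plane(rb,H[n])[:2])
W=dict(L=(98,218),m=(148,115),s=(71,145),xs=(173,191))
P={n:plane(ray(t,U(a,3,(160,170))),.015) for n,a in W.items()}
for n in P: print(n,P[n])
for a,b in ["Lm"]:
    pass
print([np.linalg.norm(P[a]-P[b]) for a,b in (("L","s"),("s","m"),("m","xs"),("xs","L"))],np.mean(list(P.values()),0), np.linalg.norm(np.mean(list(P.values()),0)))
from rig import robot
c=robot.camera("wrist");print({k:v for k,v in c.items() if k!="frame"});cv2.imwrite("pics/w0.png",c["frame"][:,:,::-1])
E
```

```text
s [ 0.4755 -0.0046  0.0669] [np.float64(0.0013859363947917986), np.float64(0.0013859363947918532)] [ 0.4742 -0.0034] [ 0.4732 -0.0074]
m [ 0.5416 -0.1625  0.0796] [np.float64(0.0007450453684461721), np.float64(0.0007450453684461566)] [ 0.54   -0.1611] [ 0.536 -0.165]
xs [ 0.4504 -0.2026  0.0444] [np.float64(0.002093197881501858), np.float64(0.00209319788150189)] [ 0.4488 -0.2002] [ 0.4483 -0.2053]
l [ 0.5739 -0.3424  0.1022] [np.float64(0.00047751285054756584), np.float64(0.00047751285054773124)] [ 0.573  -0.3412] [ 0.571  -0.3432]
jt [0.5487 0.0054 0.0621] [np.float64(0.0011330251930250096), np.float64(0.001133025193025081)] [0.5468 0.0064] [0.5429 0.0012]
js [ 0.4372 -0.3598  0.04  ] [np.float64(0.0009565904732432878), np.float64(0.0009565904732432352)] [ 0.4359 -0.3572] [ 0.4321 -0.3612]
L [0.4083 0.269  0.015 ]
m [0.5165 0.222  0.015 ]
s [0.4839 0.3005 0.015 ]
xs [0.4372 0.1931 0.015 ]
[np.float64(0.08185682571109867), np.float64(0.08497233655895924), np.float64(0.08443500292710125), np.float64(0.08117826198518392)] [0.4615 0.2462 0.015 ] 0.523235332634559
{'fov_y': 67.05619624469898, 'cx': 274.28142471924315, 'cy': 208.47948583998544, 'T_tool_cam': array([[-0.    , -0.9667, -0.256 ,  0.0694],
       [ 1.    , -0.    ,  0.0001,  0.0007],
       [-0.0001, -0.256 ,  0.9667, -0.1479],
       [ 0.    ,  0.    ,  0.    ,  1.    ]])}
```

Heights triangulate to within about 6 mm of the text, and the well spacing is about 83 mm, so the positions are consistent. Next I'll square the wrist yaw and move over the bench for closer wrist views.

Request:
{"fn": "move_arm", "kwargs": {
  "commands": [
    {"hand": 8.7,"travel": [0,0,0],"twist": [0,0,5]},
    {"hand": 8.7,"travel": [0,0,0],"twist": [0,0,5]},
    {"hand": 8.7,"travel": [0,0,0],"twist": [0,0,4.8]},
    {"hand": 8.7,"travel": [2.2,-3.4,0],"twist": [0,0,0]},
    {"hand": 8.7,"travel": [2.2,-3.4,0],"twist": [0,0,0]}
  ]
}}

```text
time: 0.57
position: [0.2027, -0.5371, 0.2359]
tool_rot: [1.0, -0.002, 0.0, 0.0]
ft_force: [1.2, 0.5, -0.0]
grip_width: 0.0871
grip_force: 0.0
```

Request:
{"fn": "move_arm", "kwargs": {
  "commands": [
    {"hand": 8.7,"travel": [2.2,-3.4,0],"twist": [0,0,0]},
    {"hand": 8.7,"travel": [2.2,-3.4,0],"twist": [0,0,0]},
    {"hand": 8.7,"travel": [2.2,-3.4,0],"twist": [0,0,0]},
    {"hand": 8.7,"travel": [2.2,-3.4,0],"twist": [0,0,0]},
    {"hand": 8.7,"travel": [2.2,-3.4,0],"twist": [0,0,0]}
  ]
}}

```text
time: 0.98
position: [0.314, -0.3645, 0.2364]
tool_rot: [1.0, -0.001, -0.0, -0.0]
ft_force: [1.2, -0.1, 0.0]
grip_width: 0.087
grip_force: 0.0
```

Request:
{"fn": "move_arm", "kwargs": {
  "commands": [
    {"hand": 8.7,"travel": [2.2,-3.4,0],"twist": [0,0,0]},
    {"hand": 8.7,"travel": [2.2,-3.4,0],"twist": [0,0,0]},
    {"hand": 8.7,"travel": [2.2,-3.4,0],"twist": [0,0,0]},
    {"hand": 8.7,"travel": [2.2,-3.4,0],"twist": [0,0,0]},
    {"hand": 8.7,"travel": [2.2,-3.4,0],"twist": [0,0,0]}
  ]
}}

```text
time: 1.4
position: [0.4242, -0.1946, 0.2366]
tool_rot: [1.0, -0.0, -0.0, 0.0]
ft_force: [1.4, -0.9, -1.1]
grip_width: 0.087
grip_force: 0.0
```

Request:
{"fn": "move_arm", "kwargs": {
  "commands": [
    {"hand": 8.7,"travel": [2.2,-3.4,0],"twist": [0,0,0]},
    {"hand": 8.7,"travel": [2.2,-3.4,0],"twist": [0,0,0]},
    {"hand": 8.7,"travel": [0,0,0],"twist": [0,0,0]},
    {"hand": 8.7,"travel": [0,0,0],"twist": [0,0,0]}
  ]
}}

```text
time: 1.73
position: [0.4682, -0.1264, 0.2364]
tool_rot: [1.0, 0.002, -0.0, 0.0]
ft_force: [-0.4, -0.4, 0.5]
grip_width: 0.0872
grip_force: 0.0
```

```bash
cat >> h.py <<'E'
def snap(name,view=True):
    from rig import robot
    o=robot.get_obs();c=robot.camera("wrist");c["T"]=tool(o)@c["T_tool_cam"];c["o"]=o
    cv2.imwrite(f"pics/{name}.png",c["frame"][:,:,::-1]);pickle.dump(c,open(f"pics/{name}.pkl","wb"));return c
def load(n): return pickle.load(open(f"pics/{n}.pkl","rb"))
E
python3 -c "
from h import *
snap('wA')"
```

```text
(no output)
```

View pics/wA.png

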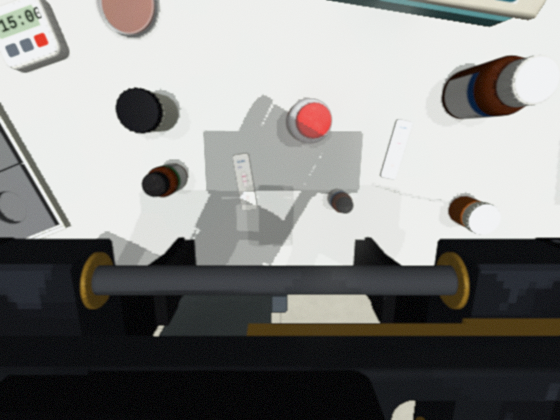

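Request:
{"fn": "move_arm", "kwargs": {
  "commands": [
    {"hand": 8.7,"travel": [0,-4,0],"twist": [0,0,0]},
    {"hand": 8.7,"travel": [0,-4,0],"twist": [0,0,0]},
    {"hand": 8.7,"travel": [0,-4,0],"twist": [0,0,0]},
    {"hand": 8.7,"travel": [0,-4,0],"twist": [0,0,0]},
    {"hand": 8.7,"travel": [0,-4,0],"twist": [0,0,0]}
  ]
}}

```text
time: 2.2
position: [0.4674, 0.0711, 0.2365]
tool_rot: [1.0, -0.002, -0.0, 0.0]
ft_force: [0.6, -0.0, 0.4]
grip_width: 0.0866
grip_force: 0.0
```

Request:
{"fn": "move_arm", "kwargs": {
  "commands": [
    {"hand": 8.7,"travel": [0,0,0],"twist": [0,0,0]},
    {"hand": 8.7,"travel": [0,0,0],"twist": [0,0,0]}
  ]
}}

```text
time: 2.37
position: [0.4673, 0.0717, 0.2365]
tool_rot: [1.0, 0.001, -0.0, 0.0]
ft_force: [0.0, -0.3, 0.5]
grip_width: 0.087
grip_force: 0.0
```

```bash
python3 -c "
from h import *
snap('wB')"
```

```text
(no output)
```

View pics/wB.png

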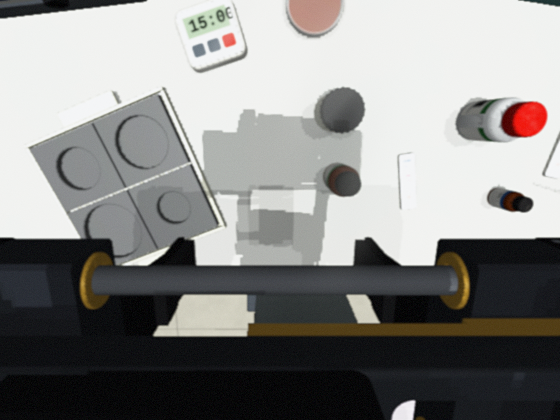

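Request:
{"fn": "move_arm", "kwargs": {
  "commands": [
    {"hand": 8.7,"travel": [0,-4,0],"twist": [0,0,0]},
    {"hand": 8.7,"travel": [0,-4,0],"twist": [0,0,0]},
    {"hand": 8.7,"travel": [0,-4,0],"twist": [0,0,0]},
    {"hand": 8.7,"travel": [0,-4,0],"twist": [0,0,0]},
    {"hand": 8.7,"travel": [0,0,0],"twist": [0,0,0]}
  ]
}}

```text
time: 2.83
position: [0.469, 0.2347, 0.2367]
tool_rot: [1.0, 0.0, 0.001, -0.002]
ft_force: [0.3, -0.2, 0.3]
grip_width: 0.0868
grip_force: 0.0
```

Request:
{"fn": "move_arm", "kwargs": {
  "commands": [
    {"hand": 8.7,"travel": [0,0,0],"twist": [0,0,0]}
  ]
}}

```text
time: 2.92
position: [0.4686, 0.2308, 0.2363]
tool_rot: [1.0, -0.0, 0.0, 0.0]
ft_force: [0.0, 0.2, 0.7]
grip_width: 0.0872
grip_force: 0.0
```

```bash
python3 -c "
from h import *
snap('wC')"
```

```text
(no output)
```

View pics/wC.png

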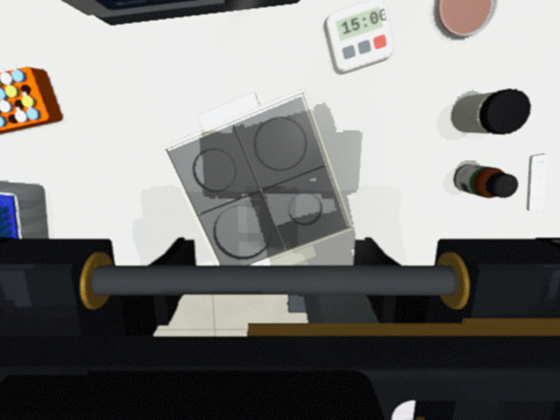

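wA shows the m cap at (314,120), xs at (342,201), s at (154,183), l at (530,81) and the tall jar at (139,109). wB shows s at (345,183), m at (524,119) and xs at (521,203), with wells s (79,169), m (143,141), xs (174,207) and L (113,231). wC shows those same wells at (215,169), (280,143), (306,208) and (243,232).

Run:
```python
from h import *
np.set_printoptions(precision=4,suppress=True)
A,B,C=load('wA'),load('wB'),load('wC')
ob=dict(s=[(A,154,183),(B,345,183),(C,505,186)],m=[(A,314,120),(B,524,119)],xs=[(A,342,201),(B,521,203)],jt=[(A,139,109),(B,342,109),(C,507,110)],l=[(A,530,81)],js=[(A,482,217)],
 Ws=[(B,79,169),(C,215,169)],Wm=[(B,143,141),(C,280,143)],Wxs=[(B,174,207),(C,306,208)],WL=[(B,113,231),(C,243,232)])
H=dict(s=.07,m=.085,xs=.048,l=.105,jt=.068,js=.046)
P={}
for n,v in ob.items():
    r=[ray(c,(x,y),c["T"]) for c,x,y in v]
    P[n]=np.mean([plane(q,H.get(n,.015)) for q in r],0)
    print(n,tri(r)[0] if len(r)>1 else '',*[plane(q,H.get(n,.015))[:2] for q in r])
W=[P[k] for k in("Ws","Wm","Wxs","WL")];c=np.mean(W,0)
print(c,[np.linalg.norm(w-c)*1e3 for w in W],[np.degrees(np.arctan2(*(w-c)[1::-1])) for w in W])
```

```text
s [ 0.4788 -0.0035  0.0659] [ 0.4804 -0.0063] [ 0.4801 -0.0002] [ 0.4783 -0.0025]
m [ 0.5421 -0.1643  0.0743] [ 0.5419 -0.163 ] [ 0.542  -0.1562]
xs [ 0.4548 -0.2021  0.0437] [ 0.4575 -0.2011] [ 0.4543 -0.199 ]
jt [0.5516 0.0046 0.0627] [0.5514 0.0021] [0.5512 0.0064] [0.5515 0.0078]
l  [ 0.5734 -0.3373]
js  [ 0.4395 -0.3583]
Ws [0.487  0.2991 0.0141] [0.4862 0.2986] [0.4881 0.2989]
Wm [0.5178 0.2231 0.0089] [0.5184 0.2206] [0.5178 0.2233]
Wxs [0.4407 0.1916 0.0147] [0.4406 0.1915] [0.441  0.1916]
WL [0.4107 0.2681 0.0161] [0.41   0.2688] [0.4105 0.2683]
[0.4641 0.2452 0.015 ] [np.float64(58.34716540650513), np.float64(58.79354831111751), np.float64(58.50022604544998), np.float64(58.64331035771765)] [np.float64(66.69720161663811), np.float64(-23.2915680936704), np.float64(-113.45010900908603), np.float64(156.55910590640607)]
```

The wells fit an 83 mm square to better than 1 mm. I'll take bottle s first, since it is nearest.

Request:
{"fn": "move_arm", "kwargs": {
  "commands": [
    {"hand": 8.7,"travel": [0.2,3.9,0],"twist": [0,0,0]},
    {"hand": 8.7,"travel": [0.2,3.9,0],"twist": [0,0,0]},
    {"hand": 8.7,"travel": [0.2,3.9,0],"twist": [0,0,0]},
    {"hand": 8.7,"travel": [0.2,3.9,0],"twist": [0,0,0]},
    {"hand": 8.7,"travel": [0.2,3.9,0],"twist": [0,0,0]}
  ],
  "force": 20
}}

```text
time: 3.38
position: [0.4769, 0.032, 0.2366]
tool_rot: [1.0, -0.002, -0.0, 0.0]
ft_force: [-0.3, -0.5, 0.3]
grip_width: 0.0871
grip_force: 0.0
```

Request:
{"fn": "move_arm", "kwargs": {
  "commands": [
    {"hand": 8.7,"travel": [0.1,3.9,0],"twist": [0,0,0]},
    {"hand": 8.7,"travel": [0,0,0],"twist": [0,0,0]},
    {"hand": 8.7,"travel": [0,0,4],"twist": [0,0,0]},
    {"hand": 8.7,"travel": [0,0,3],"twist": [0,0,0]},
    {"hand": 8.7,"travel": [0,0,0],"twist": [0,0,0]}
  ]
}}

```text
time: 3.8
position: [0.4742, -0.0044, 0.1624]
tool_rot: [1.0, -0.003, -0.006, -0.001]
ft_force: [-0.8, 0.1, -0.3]
grip_width: 0.0871
grip_force: 0.0
```

```bash
python3 -c "
from h import *
c=snap('wD');print(c['o']['position'])
for n,X in dict(s=(.4795,-.0035,.07),sb=(.4795,-.0035,0)).items(): print(n,proj(c,X,c['T']))"
```

```text
[ 0.47421023 -0.00438976  0.16239754]
s [272.3398465  208.03134699]
sb [272.91377925 189.37317928]
```

View pics/wD.png

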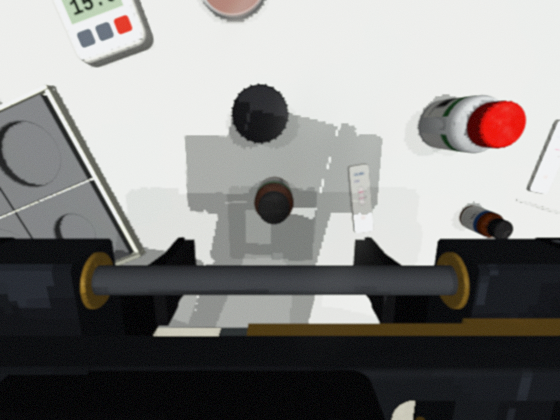

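In wD the s cap sits at (274,208), against a prediction of (272,208), so the position is confirmed. I'll descend and grip.

Request:
{"fn": "move_arm", "kwargs": {
  "commands": [
    {"hand": 8.7,"travel": [0.3,0,0],"twist": [0,0,0]},
    {"hand": 8.7,"travel": [0,0,4],"twist": [0,0,0]},
    {"hand": 8.7,"travel": [0,0,4],"twist": [0,0,0]},
    {"hand": 8.7,"travel": [0,0,3],"twist": [0,0,0]},
    {"hand": 8.7,"travel": [0,0,0],"twist": [0,0,0]}
  ]
}}

```text
time: 4.27
position: [0.4803, -0.0024, 0.0537]
tool_rot: [1.0, -0.0, -0.003, -0.001]
ft_force: [-0.9, -0.2, 0.5]
grip_width: 0.0869
grip_force: 0.0
```

Request:
{"fn": "move_arm", "kwargs": {
  "commands": [
    {"hand": 8.7,"travel": [0,0,0],"twist": [0,0,0]},
    {"hand": 8.7,"travel": [0,0,0],"twist": [0,0,0]}
  ]
}}

```text
time: 4.43
position: [0.4837, -0.0029, 0.0587]
tool_rot: [1.0, -0.0, 0.002, 0.001]
ft_force: [-0.3, 0.0, -0.0]
grip_width: 0.0868
grip_force: 0.0
```

Request:
{"fn": "move_arm", "kwargs": {
  "commands": [
    {"hand": 8.7,"travel": [-0.3,0,1.2],"twist": [0,0,0]},
    {"hand": 8.7,"travel": [0,0,1.2],"twist": [0,0,0]},
    {"hand": 8.7,"travel": [0,0,0],"twist": [0,0,0]},
    {"hand": 8.7,"travel": [0,0,0],"twist": [0,0,0]},
    {"hand": 5,"travel": [0,0,0],"twist": [0,0,0]}
  ]
}}

```text
time: 4.85
position: [0.4802, -0.0028, 0.0345]
tool_rot: [1.0, -0.0, 0.002, 0.0]
ft_force: [-0.6, -0.8, -0.3]
grip_width: 0.0846
grip_force: 0.0
```

Request:
{"fn": "move_arm", "kwargs": {
  "commands": [
    {"hand": 2.8,"travel": [0,0,0],"twist": [0,0,0]},
    {"hand": 2.8,"travel": [0,0,0],"twist": [0,0,0]},
    {"hand": 2.8,"travel": [0,0,0],"twist": [0,0,0]},
    {"hand": 2.8,"travel": [0,0,0],"twist": [0,0,0]},
    {"hand": 2.8,"travel": [0,0,0],"twist": [0,0,0]}
  ]
}}

```text
time: 5.27
position: [0.4787, -0.0025, 0.0327]
tool_rot: [1.0, -0.0, 0.0, 0.0]
ft_force: [0.3, -0.1, 0.9]
grip_width: 0.0548
grip_force: 0.0
```

Request:
{"fn": "move_arm", "kwargs": {
  "commands": [
    {"hand": 2.8,"travel": [0,0,0],"twist": [0,0,0]},
    {"hand": 2.8,"travel": [0,0,0],"twist": [0,0,0]},
    {"hand": 2.8,"travel": [0,0,0],"twist": [0,0,0]},
    {"hand": 2.8,"travel": [0,0,0],"twist": [0,0,0]},
    {"hand": 2.8,"travel": [0,0,0],"twist": [0,0,0]}
  ]
}}

```text
time: 5.68
position: [0.4786, -0.0025, 0.0324]
tool_rot: [1.0, -0.0, -0.0, -0.0]
ft_force: [-0.4, -0.1, -0.7]
grip_width: 0.0331
grip_force: 20.0
```

Bottle s is gripped (33 mm, 20 N). I'll lift it and carry it to its well.

Request:
{"fn": "move_arm", "kwargs": {
  "commands": [
    {"hand": 2.8,"travel": [0,0,-2],"twist": [0,0,0]},
    {"hand": 2.8,"travel": [0,0,-4],"twist": [0,0,0]},
    {"hand": 2.8,"travel": [0,0,-3],"twist": [0,0,0]},
    {"hand": 2.8,"travel": [0.1,-2,-1],"twist": [0,0,0]},
    {"hand": 2.8,"travel": [0.2,-3.5,0],"twist": [0,0,0]}
  ]
}}

```text
time: 6.1
position: [0.4845, 0.0506, 0.1356]
tool_rot: [1.0, -0.003, 0.004, 0.001]
ft_force: [1.2, -0.1, 0.1]
grip_width: 0.0332
grip_force: 20.0
```

Request:
{"fn": "move_arm", "kwargs": {
  "commands": [
    {"hand": 2.8,"travel": [0.2,-4,0],"twist": [0,0,0]},
    {"hand": 2.8,"travel": [0.2,-4,0],"twist": [0,0,0]},
    {"hand": 2.8,"travel": [0.1,-4,0],"twist": [0,0,0]},
    {"hand": 2.8,"travel": [0.1,-4,0],"twist": [0,0,0]},
    {"hand": 2.8,"travel": [0,-4,0],"twist": [0,0,0]}
  ]
}}

```text
time: 6.52
position: [0.4874, 0.2544, 0.1325]
tool_rot: [1.0, -0.0, -0.0, 0.0]
ft_force: [2.0, -0.3, 0.1]
grip_width: 0.0329
grip_force: 20.0
```

Request:
{"fn": "move_arm", "kwargs": {
  "commands": [
    {"hand": 2.8,"travel": [0,-3,0],"twist": [0,0,0]},
    {"hand": 2.8,"travel": [0,-1.7,0],"twist": [0,0,0]},
    {"hand": 2.8,"travel": [0,0,0],"twist": [0,0,0]},
    {"hand": 2.8,"travel": [0,0,0],"twist": [0,0,0]},
    {"hand": 2.8,"travel": [0,0,0],"twist": [0,0,0]}
  ]
}}

```text
time: 6.93
position: [0.4872, 0.2987, 0.1322]
tool_rot: [1.0, -0.0, -0.001, 0.0]
ft_force: [0.6, -0.1, -0.5]
grip_width: 0.0334
grip_force: 20.0
```

```bash
python3 -c "
from h import *
c=snap('wE');print(c['o']['position'],c['o']['grip_width'])"
```

```text
[0.48721793 0.29868569 0.13217018] 0.033358332092653244
```

View pics/wE.png

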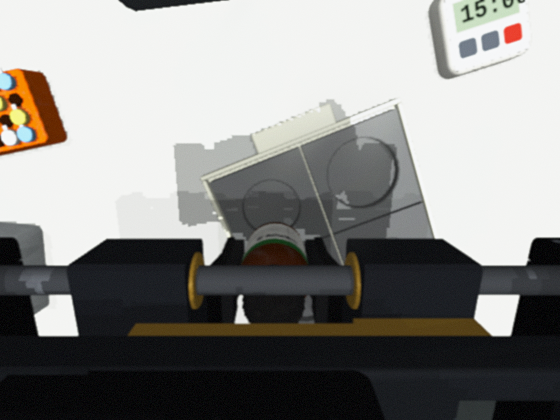

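wE shows s held upright with its well at (271,206). I'll lower it.

```bash
python3 -c "
from h import *
c=load('wE');print(plane(ray(c,(271,206),c['T']),.015),plane(ray(c,(362,172),c['T']),.015))"
```

```text
[0.48866489 0.30059023 0.015     ] [0.51808573 0.22409741 0.015     ]
```

Request:
{"fn": "move_arm", "kwargs": {
  "commands": [
    {"hand": 2.8,"travel": [0,0,4],"twist": [0,0,0]},
    {"hand": 2.8,"travel": [0,0,3],"twist": [0,0,0]},
    {"hand": 2.8,"travel": [0,0,1],"twist": [0,0,0]},
    {"hand": 2.8,"travel": [0,0,0],"twist": [0,0,0]},
    {"hand": 2.8,"travel": [0,0,0],"twist": [0,0,0]}
  ]
}}

```text
time: 7.4
position: [0.4881, 0.2986, 0.0526]
tool_rot: [1.0, -0.001, -0.0, 0.0]
ft_force: [-0.2, 0.5, -0.5]
grip_width: 0.0331
grip_force: 20.0
```

Request:
{"fn": "move_arm", "kwargs": {
  "commands": [
    {"hand": 2.8,"travel": [0,0,0.6],"twist": [0,0,0]},
    {"hand": 2.8,"travel": [0,0,0.6],"twist": [0,0,0]},
    {"hand": 2.8,"travel": [0,0,0],"twist": [0,0,0]},
    {"hand": 2.8,"travel": [0,0,0],"twist": [0,0,0]},
    {"hand": 2.8,"travel": [0,0,0],"twist": [0,0,0]}
  ]
}}

```text
time: 7.82
position: [0.4881, 0.2997, 0.0411]
tool_rot: [1.0, -0.0, 0.0, -0.0]
ft_force: [0.8, -0.1, -0.7]
grip_width: 0.0331
grip_force: 20.0
```

Request:
{"fn": "move_arm", "kwargs": {
  "commands": [
    {"hand": 2.8,"travel": [0,0,0.3],"twist": [0,0,0]},
    {"hand": 2.8,"travel": [0,0,0],"twist": [0,0,0]},
    {"hand": 2.8,"travel": [0,0,0],"twist": [0,0,0]}
  ]
}}

```text
time: 8.07
position: [0.4884, 0.2997, 0.0382]
tool_rot: [1.0, -0.0, 0.001, -0.0]
ft_force: [0.4, -0.9, 3.7]
grip_width: 0.0328
grip_force: 20.0
```

Request:
{"fn": "move_arm", "kwargs": {
  "commands": [
    {"hand": 4.4,"travel": [0,0,0],"twist": [0,0,0]},
    {"hand": 4.4,"travel": [0,0,0],"twist": [0,0,0]},
    {"hand": 4.4,"travel": [0,0,0],"twist": [0,0,0]},
    {"hand": 4.4,"travel": [0,0,0],"twist": [0,0,0]}
  ]
}}

```text
time: 8.4
position: [0.4875, 0.2995, 0.0373]
tool_rot: [1.0, -0.0, -0.0, 0.0]
ft_force: [0.1, -0.5, 0.3]
grip_width: 0.0434
grip_force: 0.0
```

Bottle s is seated: the floor contact was felt and the jaws are open. Now up and over to xs.

Request:
{"fn": "move_arm", "kwargs": {
  "commands": [
    {"hand": 4.4,"travel": [0,0,-2],"twist": [0,0,0]},
    {"hand": 4.4,"travel": [0,0,-4],"twist": [0,0,0]},
    {"hand": 4.4,"travel": [0,0,-4],"twist": [0,0,0]},
    {"hand": 8,"travel": [0,0,-3],"twist": [0,0,0]},
    {"hand": 8,"travel": [-0.2,3.8,-0.5],"twist": [0,0,0]}
  ]
}}

```text
time: 8.82
position: [0.4907, 0.2671, 0.1785]
tool_rot: [1.0, 0.002, 0.008, -0.004]
ft_force: [1.5, 0.0, -0.3]
grip_width: 0.0508
grip_force: 0.0
```

Request:
{"fn": "move_arm", "kwargs": {
  "commands": [
    {"hand": 8,"travel": [-0.3,4,0],"twist": [0,0,0]},
    {"hand": 8,"travel": [-0.3,4,0],"twist": [0,0,0]},
    {"hand": 8,"travel": [-0.3,4,0],"twist": [0,0,0]},
    {"hand": 8,"travel": [-0.3,4,0],"twist": [0,0,0]},
    {"hand": 8,"travel": [-0.3,4,0],"twist": [0,0,0]}
  ]
}}

```text
time: 9.23
position: [0.4701, 0.06, 0.1726]
tool_rot: [1.0, 0.0, -0.0, -0.0]
ft_force: [0.7, -0.8, 0.5]
grip_width: 0.0779
grip_force: 0.0
```

Request:
{"fn": "move_arm", "kwargs": {
  "commands": [
    {"hand": 8,"travel": [-0.3,4,0],"twist": [0,0,0]},
    {"hand": 8,"travel": [-0.3,4,0],"twist": [0,0,0]},
    {"hand": 8,"travel": [-0.3,4,0],"twist": [0,0,0]},
    {"hand": 8,"travel": [-0.3,4,0],"twist": [0,0,0]},
    {"hand": 8,"travel": [-0.3,4,0],"twist": [0,0,0]}
  ]
}}

```text
time: 9.65
position: [0.4549, -0.1403, 0.1725]
tool_rot: [1.0, -0.0, -0.0, -0.0]
ft_force: [1.6, 0.7, 0.2]
grip_width: 0.0801
grip_force: 0.0
```

Request:
{"fn": "move_arm", "kwargs": {
  "commands": [
    {"hand": 8,"travel": [0,4,0],"twist": [0,0,0]},
    {"hand": 8,"travel": [0,2.3,0],"twist": [0,0,0]},
    {"hand": 8,"travel": [0,0,0],"twist": [0,0,0]},
    {"hand": 8,"travel": [0,0,0],"twist": [0,0,0]},
    {"hand": 8,"travel": [0,0,0],"twist": [0,0,0]}
  ]
}}

```text
time: 10.07
position: [0.4548, -0.2005, 0.1722]
tool_rot: [1.0, -0.0, -0.001, -0.001]
ft_force: [-0.5, -0.2, -0.0]
grip_width: 0.0801
grip_force: 0.0
```

```bash
python3 -c "
from h import *
c=snap('wF');print(c['o']['position'])
for n,X in dict(xs=(.4555,-.201,.048),m=(.542,-.1615,.085),l=(.5734,-.34,.105)).items(): print(n,proj(c,X,c['T']))"
```

```text
[ 0.45484313 -0.20050535  0.17218112]
xs [274.13381871 204.88099381]
m [217.68844505  98.52241666]
l [499.78346371  41.82431324]
```

View pics/wF.png

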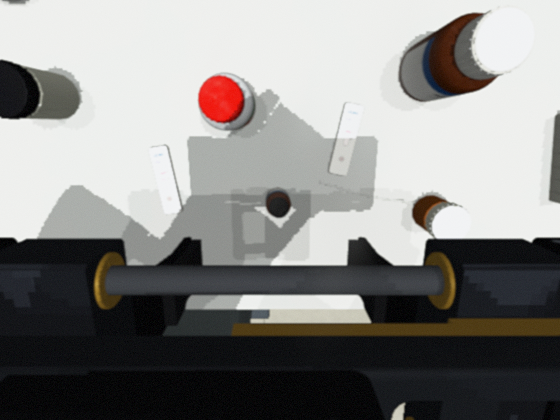

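wF shows the xs cap at (278,205), so it is about 3 mm further right than planned. m is at (221,99) and l at (501,40), which refines them to roughly (0.542,-0.164) and (0.575,-0.341).

Request:
{"fn": "move_arm", "kwargs": {
  "commands": [
    {"hand": 8,"travel": [0,0.3,4],"twist": [0,0,0]},
    {"hand": 8,"travel": [0,0,4],"twist": [0,0,0]},
    {"hand": 8,"travel": [0,0,3],"twist": [0,0,0]},
    {"hand": 8,"travel": [0,0,0],"twist": [0,0,0]},
    {"hand": 8,"travel": [0,0,1.5],"twist": [0,0,0]}
  ]
}}

```text
time: 10.53
position: [0.4558, -0.203, 0.048]
tool_rot: [1.0, 0.001, -0.0, -0.0]
ft_force: [0.9, 0.1, 0.3]
grip_width: 0.0802
grip_force: 0.0
```

Request:
{"fn": "move_arm", "kwargs": {
  "commands": [
    {"hand": 5,"travel": [0,0,1.5],"twist": [0,0,0]},
    {"hand": 5,"travel": [0,0,0],"twist": [0,0,0]},
    {"hand": 5,"travel": [0,0,0],"twist": [0,0,0]},
    {"hand": 5,"travel": [0,0,0],"twist": [0,0,0]}
  ]
}}

```text
time: 10.87
position: [0.4563, -0.2043, 0.034]
tool_rot: [1.0, 0.0, 0.001, 0.001]
ft_force: [-0.4, 0.4, 0.4]
grip_width: 0.0615
grip_force: 0.0
```

Request:
{"fn": "move_arm", "kwargs": {
  "commands": [
    {"hand": 5,"travel": [0,0,0.5],"twist": [0,0,0]},
    {"hand": 5,"travel": [0,0,0],"twist": [0,0,0]},
    {"hand": 1.8,"travel": [0,0,0],"twist": [0,0,0]},
    {"hand": 1.8,"travel": [0,0,0],"twist": [0,0,0]},
    {"hand": 1.8,"travel": [0,0,0],"twist": [0,0,0]}
  ]
}}

```text
time: 11.28
position: [0.4557, -0.2046, 0.0278]
tool_rot: [1.0, -0.0, 0.0, 0.0]
ft_force: [0.4, 0.3, 0.3]
grip_width: 0.0376
grip_force: 0.0
```

Request:
{"fn": "move_arm", "kwargs": {
  "commands": [
    {"hand": 1.8,"travel": [0,0,0],"twist": [0,0,0]},
    {"hand": 1.8,"travel": [0,0,0],"twist": [0,0,0]},
    {"hand": 1.8,"travel": [0,0,0],"twist": [0,0,0]},
    {"hand": 1.8,"travel": [0,0,0],"twist": [0,0,0]},
    {"hand": 1.8,"travel": [0,0,0],"twist": [0,0,0]}
  ]
}}

```text
time: 11.7
position: [0.4555, -0.2045, 0.0276]
tool_rot: [1.0, -0.0, -0.0, -0.0]
ft_force: [-0.2, -0.2, 0.3]
grip_width: 0.023
grip_force: 19.9
```

Request:
{"fn": "move_arm", "kwargs": {
  "commands": [
    {"hand": 1.8,"travel": [0,0,-2],"twist": [0,0,0]},
    {"hand": 1.8,"travel": [0,0,-4],"twist": [0,0,0]},
    {"hand": 1.8,"travel": [0,0,-4],"twist": [0,0,0]},
    {"hand": 1.8,"travel": [0,-2.2,-2],"twist": [0,0,0]},
    {"hand": 1.8,"travel": [-0.2,-4,0],"twist": [0,0,0]}
  ]
}}

```text
time: 12.12
position: [0.4588, -0.1473, 0.1522]
tool_rot: [1.0, -0.003, 0.007, 0.004]
ft_force: [0.7, 0.4, -0.5]
grip_width: 0.0232
grip_force: 19.9
```

Request:
{"fn": "move_arm", "kwargs": {
  "commands": [
    {"hand": 1.8,"travel": [-0.2,-4,0],"twist": [0,0,0]},
    {"hand": 1.8,"travel": [-0.2,-4,0],"twist": [0,0,0]},
    {"hand": 1.8,"travel": [-0.2,-4,0],"twist": [0,0,0]},
    {"hand": 1.8,"travel": [-0.2,-4,0],"twist": [0,0,0]},
    {"hand": 1.8,"travel": [-0.2,-4,0],"twist": [0,0,0]}
  ]
}}

```text
time: 12.53
position: [0.4431, 0.0593, 0.1476]
tool_rot: [1.0, -0.001, -0.0, -0.0]
ft_force: [0.6, -0.6, -0.6]
grip_width: 0.0234
grip_force: 19.9
```

Request:
{"fn": "move_arm", "kwargs": {
  "commands": [
    {"hand": 1.8,"travel": [-0.2,-4,0],"twist": [0,0,0]},
    {"hand": 1.8,"travel": [-0.1,-4,0],"twist": [0,0,0]},
    {"hand": 1.8,"travel": [0,-3.5,0],"twist": [0,0,0]},
    {"hand": 1.8,"travel": [0,-2,0],"twist": [0,0,0]},
    {"hand": 1.8,"travel": [0,0,0],"twist": [0,0,0]}
  ]
}}

```text
time: 12.95
position: [0.4405, 0.1961, 0.1476]
tool_rot: [1.0, 0.002, 0.001, -0.001]
ft_force: [-0.1, 0.4, -0.7]
grip_width: 0.0235
grip_force: 19.9
```

Request:
{"fn": "move_arm", "kwargs": {
  "commands": [
    {"hand": 1.8,"travel": [0,0,0],"twist": [0,0,0]},
    {"hand": 1.8,"travel": [0,0,0],"twist": [0,0,0]},
    {"hand": 1.8,"travel": [0,0,0],"twist": [0,0,0]}
  ]
}}

```text
time: 13.2
position: [0.4406, 0.1914, 0.1474]
tool_rot: [1.0, -0.001, -0.0, 0.0]
ft_force: [0.6, -0.2, -0.5]
grip_width: 0.0234
grip_force: 19.9
```

Request:
{"fn": "move_arm", "kwargs": {
  "commands": [
    {"hand": 1.8,"travel": [0,0,4],"twist": [0,0,0]},
    {"hand": 1.8,"travel": [0,0,4],"twist": [0,0,0]},
    {"hand": 1.8,"travel": [0,0,1.8],"twist": [0,0,0]},
    {"hand": 1.8,"travel": [0,0,0],"twist": [0,0,0]},
    {"hand": 1.8,"travel": [0,0,0],"twist": [0,0,0]}
  ]
}}

```text
time: 13.62
position: [0.4404, 0.1913, 0.0489]
tool_rot: [1.0, -0.001, -0.001, 0.0]
ft_force: [0.6, 0.9, -0.3]
grip_width: 0.0229
grip_force: 19.9
```

Request:
{"fn": "move_arm", "kwargs": {
  "commands": [
    {"hand": 1.8,"travel": [0,0,0.6],"twist": [0,0,0]},
    {"hand": 1.8,"travel": [0,0,0.6],"twist": [0,0,0]},
    {"hand": 1.8,"travel": [0,0,0],"twist": [0,0,0]},
    {"hand": 1.8,"travel": [0,0,0],"twist": [0,0,0]},
    {"hand": 1.8,"travel": [0,0,0],"twist": [0,0,0]}
  ]
}}

```text
time: 14.03
position: [0.4412, 0.1927, 0.0382]
tool_rot: [1.0, -0.0, 0.001, -0.0]
ft_force: [-0.1, 0.6, -0.0]
grip_width: 0.0232
grip_force: 19.9
```

Request:
{"fn": "move_arm", "kwargs": {
  "commands": [
    {"hand": 1.8,"travel": [0,0,0.4],"twist": [0,0,0]},
    {"hand": 1.8,"travel": [0,0,0.1],"twist": [0,0,0]},
    {"hand": 1.8,"travel": [0,0,0],"twist": [0,0,0]},
    {"hand": 1.8,"travel": [0,0,0],"twist": [0,0,0]}
  ]
}}

```text
time: 14.37
position: [0.4415, 0.1928, 0.0334]
tool_rot: [1.0, -0.0, 0.001, -0.0]
ft_force: [0.2, -0.2, 7.7]
grip_width: 0.0231
grip_force: 20.0
```

Request:
{"fn": "move_arm", "kwargs": {
  "commands": [
    {"hand": 3.4,"travel": [0,0,0],"twist": [0,0,0]},
    {"hand": 3.4,"travel": [0,0,0],"twist": [0,0,0]},
    {"hand": 3.4,"travel": [0,0,0],"twist": [0,0,0]},
    {"hand": 3.4,"travel": [0,0,0],"twist": [0,0,0]}
  ]
}}

```text
time: 14.7
position: [0.4406, 0.1926, 0.0324]
tool_rot: [1.0, -0.0, -0.0, 0.0]
ft_force: [0.5, -0.9, 0.4]
grip_width: 0.0331
grip_force: 0.0
```

xs is seated. Next is bottle m.

Request:
{"fn": "move_arm", "kwargs": {
  "commands": [
    {"hand": 3.4,"travel": [0,0,-2],"twist": [0,0,0]},
    {"hand": 3.4,"travel": [0,0,-4],"twist": [0,0,0]},
    {"hand": 3.4,"travel": [0,0,-4],"twist": [0,0,0]},
    {"hand": 8.5,"travel": [0,0,-4],"twist": [0,0,0]},
    {"hand": 8.5,"travel": [1.1,3.7,-0.8],"twist": [0,0,0]}
  ]
}}

```text
time: 15.12
position: [0.4531, 0.1599, 0.1858]
tool_rot: [1.0, 0.003, 0.005, -0.002]
ft_force: [1.6, -0.5, -0.6]
grip_width: 0.0413
grip_force: 0.0
```

Request:
{"fn": "move_arm", "kwargs": {
  "commands": [
    {"hand": 8.5,"travel": [1.1,3.9,0],"twist": [0,0,0]},
    {"hand": 8.5,"travel": [1.1,3.9,0],"twist": [0,0,0]},
    {"hand": 8.5,"travel": [1.1,3.9,0],"twist": [0,0,0]},
    {"hand": 8.5,"travel": [1.1,3.9,0],"twist": [0,0,0]},
    {"hand": 8.5,"travel": [1.1,3.9,0],"twist": [0,0,0]}
  ]
}}

```text
time: 15.53
position: [0.5065, -0.0413, 0.1804]
tool_rot: [1.0, -0.0, -0.0, -0.0]
ft_force: [0.0, -0.1, 0.0]
grip_width: 0.0729
grip_force: 0.0
```

Request:
{"fn": "move_arm", "kwargs": {
  "commands": [
    {"hand": 8.5,"travel": [1.1,3.9,0],"twist": [0,0,0]},
    {"hand": 8.5,"travel": [1.1,3.9,0],"twist": [0,0,0]},
    {"hand": 8.5,"travel": [1.1,3.5,0],"twist": [0,0,0]},
    {"hand": 8.5,"travel": [0.2,1,0],"twist": [0,0,0]},
    {"hand": 8.5,"travel": [0,0,0],"twist": [0,0,0]}
  ]
}}

```text
time: 15.95
position: [0.5424, -0.1658, 0.1802]
tool_rot: [1.0, -0.002, 0.001, 0.0]
ft_force: [-0.3, 1.2, -0.3]
grip_width: 0.0848
grip_force: 0.0
```

Request:
{"fn": "move_arm", "kwargs": {
  "commands": [
    {"hand": 8.5,"travel": [0,0,0],"twist": [0,0,0]},
    {"hand": 8.5,"travel": [0,0,0],"twist": [0,0,0]},
    {"hand": 8.5,"travel": [0,0,0],"twist": [0,0,0]}
  ]
}}

```text
time: 16.2
position: [0.5406, -0.1604, 0.1803]
tool_rot: [1.0, 0.001, -0.001, -0.001]
ft_force: [-0.2, -0.6, 0.4]
grip_width: 0.0849
grip_force: 0.0
```

```bash
python3 -c "
from h import *
c=snap('wG');print(c['o']['position'])
h=cv2.cvtColor(c['frame'],cv2.COLOR_RGB2HSV);k=((h[...,0]<8)|(h[...,0]>172))&(h[...,1]>180)&(h[...,2]>90)
n,_,st,ce=cv2.connectedComponentsWithStats(k.astype(np.uint8));i=1+np.argmax(st[1:,4]);print(st[i],ce[i],plane(ray(c,ce[i],c['T']),.085))"
```

```text
[ 0.54064662 -0.16035636  0.18031893]
[ 258  192   38   39 1131] [276.51282051 210.9204244 ] [ 0.54366619 -0.16282307  0.085     ]
```

Request:
{"fn": "move_arm", "kwargs": {
  "commands": [
    {"hand": 8.5,"travel": [0.2,0.2,4],"twist": [0,0,0]},
    {"hand": 8.5,"travel": [0,0,4],"twist": [0,0,0]},
    {"hand": 8.5,"travel": [0,0,3.5],"twist": [0,0,0]},
    {"hand": 8.5,"travel": [0,0,1.5],"twist": [0,0,0]},
    {"hand": 8.5,"travel": [0,0,0.5],"twist": [0,0,0]}
  ]
}}

```text
time: 16.67
position: [0.5413, -0.162, 0.0425]
tool_rot: [1.0, 0.001, -0.003, -0.002]
ft_force: [-0.5, 0.0, -0.6]
grip_width: 0.0851
grip_force: 0.0
```

Request:
{"fn": "move_arm", "kwargs": {
  "commands": [
    {"hand": 8.5,"travel": [0,0,0],"twist": [0,0,0]},
    {"hand": 8.5,"travel": [0,0,0],"twist": [0,0,0]},
    {"hand": 8.5,"travel": [0,0,0],"twist": [0,0,0]}
  ]
}}

```text
time: 16.92
position: [0.5448, -0.1647, 0.0472]
tool_rot: [1.0, 0.0, 0.001, 0.001]
ft_force: [0.1, -0.0, 0.8]
grip_width: 0.0851
grip_force: 0.0
```

Request:
{"fn": "move_arm", "kwargs": {
  "commands": [
    {"hand": 3.8,"travel": [0,0,0],"twist": [0,0,0]},
    {"hand": 3.8,"travel": [0,0,0],"twist": [0,0,0]},
    {"hand": 3.8,"travel": [0,0,0],"twist": [0,0,0]},
    {"hand": 3.8,"travel": [0,0,0],"twist": [0,0,0]},
    {"hand": 3.8,"travel": [0,0,0],"twist": [0,0,0]}
  ]
}}

```text
time: 17.33
position: [0.5437, -0.1646, 0.0459]
tool_rot: [1.0, -0.0, 0.0, 0.0]
ft_force: [-0.7, -0.2, -0.5]
grip_width: 0.0593
grip_force: 0.0
```

Request:
{"fn": "move_arm", "kwargs": {
  "commands": [
    {"hand": 3.8,"travel": [0,0,0],"twist": [0,0,0]},
    {"hand": 3.8,"travel": [0,0,0],"twist": [0,0,0]},
    {"hand": 3.8,"travel": [0,0,0],"twist": [0,0,0]},
    {"hand": 3.8,"travel": [0,0,0],"twist": [0,0,0]}
  ]
}}

```text
time: 17.67
position: [0.5435, -0.1643, 0.0456]
tool_rot: [1.0, -0.0, -0.0, -0.0]
ft_force: [-0.3, 0.4, 1.2]
grip_width: 0.0433
grip_force: 20.0
```

Request:
{"fn": "move_arm", "kwargs": {
  "commands": [
    {"hand": 3.8,"travel": [0,0,-2],"twist": [0,0,0]},
    {"hand": 3.8,"travel": [0,0,-4],"twist": [0,0,0]},
    {"hand": 3.8,"travel": [0,0,-4],"twist": [0,0,0]},
    {"hand": 3.8,"travel": [0,-2,-1.5],"twist": [0,0,0]},
    {"hand": 3.8,"travel": [-0.3,-4,0],"twist": [0,0,0]}
  ]
}}

```text
time: 18.08
position: [0.5459, -0.1094, 0.1654]
tool_rot: [1.0, -0.003, 0.007, 0.004]
ft_force: [1.4, 0.1, -0.7]
grip_width: 0.0432
grip_force: 20.0
```

Request:
{"fn": "move_arm", "kwargs": {
  "commands": [
    {"hand": 3.8,"travel": [-0.3,-4,0],"twist": [0,0,0]},
    {"hand": 3.8,"travel": [-0.3,-4,0],"twist": [0,0,0]},
    {"hand": 3.8,"travel": [-0.3,-4,0],"twist": [0,0,0]},
    {"hand": 3.8,"travel": [-0.3,-4,0],"twist": [0,0,0]},
    {"hand": 3.8,"travel": [-0.3,-4,0],"twist": [0,0,0]}
  ]
}}

```text
time: 18.5
position: [0.5251, 0.0971, 0.1604]
tool_rot: [1.0, -0.0, -0.0, 0.0]
ft_force: [0.8, 0.8, -0.5]
grip_width: 0.0431
grip_force: 20.0
```

Request:
{"fn": "move_arm", "kwargs": {
  "commands": [
    {"hand": 3.8,"travel": [-0.3,-4,0],"twist": [0,0,0]},
    {"hand": 3.8,"travel": [-0.3,-4,0],"twist": [0,0,0]},
    {"hand": 3.8,"travel": [-0.2,-3,0],"twist": [0,0,0]},
    {"hand": 3.8,"travel": [0,-1.7,0],"twist": [0,0,0]},
    {"hand": 3.8,"travel": [0,0,0],"twist": [0,0,0]}
  ]
}}

```text
time: 18.92
position: [0.5172, 0.2261, 0.1604]
tool_rot: [1.0, 0.002, 0.0, -0.001]
ft_force: [-0.3, -0.6, -0.6]
grip_width: 0.043
grip_force: 20.0
```

Request:
{"fn": "move_arm", "kwargs": {
  "commands": [
    {"hand": 3.8,"travel": [0,0,0],"twist": [0,0,0]},
    {"hand": 3.8,"travel": [0,0,0],"twist": [0,0,0]},
    {"hand": 3.8,"travel": [0,0,0],"twist": [0,0,0]}
  ]
}}

```text
time: 19.17
position: [0.5178, 0.2212, 0.1604]
tool_rot: [1.0, -0.001, -0.0, 0.0]
ft_force: [0.8, 0.1, -1.2]
grip_width: 0.0432
grip_force: 20.0
```

Request:
{"fn": "move_arm", "kwargs": {
  "commands": [
    {"hand": 3.8,"travel": [0,0,4],"twist": [0,0,0]},
    {"hand": 3.8,"travel": [0,0,4],"twist": [0,0,0]},
    {"hand": 3.8,"travel": [0,0,1.5],"twist": [0,0,0]},
    {"hand": 3.8,"travel": [0,0,0],"twist": [0,0,0]},
    {"hand": 3.8,"travel": [0,0,0],"twist": [0,0,0]}
  ]
}}

```text
time: 19.58
position: [0.5177, 0.2212, 0.0649]
tool_rot: [1.0, -0.001, -0.001, 0.0]
ft_force: [0.1, -0.0, -0.5]
grip_width: 0.043
grip_force: 20.0
```

Request:
{"fn": "move_arm", "kwargs": {
  "commands": [
    {"hand": 3.8,"travel": [0,0,0.6],"twist": [0,0,0]},
    {"hand": 3.8,"travel": [0,0,0.5],"twist": [0,0,0]},
    {"hand": 3.8,"travel": [0,0,0],"twist": [0,0,0]},
    {"hand": 3.8,"travel": [0,0,0],"twist": [0,0,0]},
    {"hand": 3.8,"travel": [0,0,0],"twist": [0,0,0]}
  ]
}}

```text
time: 20.0
position: [0.5182, 0.2226, 0.0553]
tool_rot: [1.0, -0.0, 0.001, -0.0]
ft_force: [0.1, 0.3, -1.0]
grip_width: 0.0431
grip_force: 20.0
```

Request:
{"fn": "move_arm", "kwargs": {
  "commands": [
    {"hand": 3.8,"travel": [0,0,0.3],"twist": [0,0,0]},
    {"hand": 3.8,"travel": [0,0,0.1],"twist": [0,0,0]},
    {"hand": 3.8,"travel": [0,0,0],"twist": [0,0,0]},
    {"hand": 3.8,"travel": [0,0,0],"twist": [0,0,0]}
  ]
}}

```text
time: 20.33
position: [0.5185, 0.2227, 0.0515]
tool_rot: [1.0, -0.0, 0.001, -0.0]
ft_force: [-0.9, 0.0, 5.8]
grip_width: 0.0431
grip_force: 20.0
```

Request:
{"fn": "move_arm", "kwargs": {
  "commands": [
    {"hand": 5.4,"travel": [0,0,0],"twist": [0,0,0]},
    {"hand": 5.4,"travel": [0,0,0],"twist": [0,0,0]},
    {"hand": 5.4,"travel": [0,0,0],"twist": [0,0,0]},
    {"hand": 5.4,"travel": [0,0,0],"twist": [0,0,0]}
  ]
}}

```text
time: 20.67
position: [0.5176, 0.2225, 0.0503]
tool_rot: [1.0, -0.0, -0.0, 0.0]
ft_force: [0.5, -0.3, -0.3]
grip_width: 0.0531
grip_force: 0.0
```

m is seated. Next is bottle l.

Request:
{"fn": "move_arm", "kwargs": {
  "commands": [
    {"hand": 5.4,"travel": [0,0,-2],"twist": [0,0,0]},
    {"hand": 5.4,"travel": [0,0,-4],"twist": [0,0,0]},
    {"hand": 5.4,"travel": [0,0,-4],"twist": [0,0,0]},
    {"hand": 8.7,"travel": [0,0,-4],"twist": [0,0,0]},
    {"hand": 8.7,"travel": [0.4,3.5,-1.5],"twist": [0,0,0]}
  ]
}}

```text
time: 21.08
position: [0.5241, 0.1921, 0.211]
tool_rot: [1.0, 0.003, 0.005, -0.002]
ft_force: [1.3, -0.7, 0.2]
grip_width: 0.0611
grip_force: 0.0
```

Request:
{"fn": "move_arm", "kwargs": {
  "commands": [
    {"hand": 8.7,"travel": [0.4,4,0],"twist": [0,0,0]},
    {"hand": 8.7,"travel": [0.4,4,0],"twist": [0,0,0]},
    {"hand": 8.7,"travel": [0.4,4,0],"twist": [0,0,0]},
    {"hand": 8.7,"travel": [0.4,4,0],"twist": [0,0,0]},
    {"hand": 8.7,"travel": [0.4,4,0],"twist": [0,0,0]}
  ]
}}

```text
time: 21.5
position: [0.5413, -0.0142, 0.2055]
tool_rot: [1.0, -0.0, -0.0, -0.0]
ft_force: [-0.0, 0.2, 0.2]
grip_width: 0.0856
grip_force: 0.0
```

Request:
{"fn": "move_arm", "kwargs": {
  "commands": [
    {"hand": 8.7,"travel": [0.4,4,0],"twist": [0,0,0]},
    {"hand": 8.7,"travel": [0.4,4,0],"twist": [0,0,0]},
    {"hand": 8.7,"travel": [0.4,4,0],"twist": [0,0,0]},
    {"hand": 8.7,"travel": [0.4,4,0],"twist": [0,0,0]},
    {"hand": 8.7,"travel": [0.4,4,0],"twist": [0,0,0]}
  ]
}}

```text
time: 21.92
position: [0.5612, -0.2144, 0.2052]
tool_rot: [1.0, -0.0, -0.0, -0.0]
ft_force: [-0.0, 0.5, -0.6]
grip_width: 0.0869
grip_force: 0.0
```

Request:
{"fn": "move_arm", "kwargs": {
  "commands": [
    {"hand": 8.7,"travel": [0.4,4,0],"twist": [0,0,0]},
    {"hand": 8.7,"travel": [0.4,4,0],"twist": [0,0,0]},
    {"hand": 8.7,"travel": [0.4,3.5,0],"twist": [0,0,0]},
    {"hand": 8.7,"travel": [0.1,1.4,0],"twist": [0,0,0]},
    {"hand": 8.7,"travel": [0,0,0],"twist": [0,0,0]}
  ]
}}

```text
time: 22.33
position: [0.5743, -0.3456, 0.2049]
tool_rot: [1.0, -0.002, 0.0, 0.001]
ft_force: [0.3, -0.2, 1.1]
grip_width: 0.0869
grip_force: 0.0
```

Request:
{"fn": "move_arm", "kwargs": {
  "commands": [
    {"hand": 8.7,"travel": [0,0,0],"twist": [0,0,0]},
    {"hand": 8.7,"travel": [0,0,0],"twist": [0,0,0]},
    {"hand": 8.7,"travel": [0,0,0],"twist": [0,0,0]}
  ]
}}

```text
time: 22.58
position: [0.5743, -0.339, 0.2054]
tool_rot: [1.0, 0.001, -0.001, -0.001]
ft_force: [0.0, -0.5, -0.6]
grip_width: 0.087
grip_force: 0.0
```

```bash
python3 -c "
from h import *
c=snap('wH');print(c['o']['position'],proj(c,(.575,-.341,.105),c['T']))"
```

```text
[ 0.57430107 -0.33902104  0.20536908] [275.91672419 212.08134768]
```

View pics/wH.png

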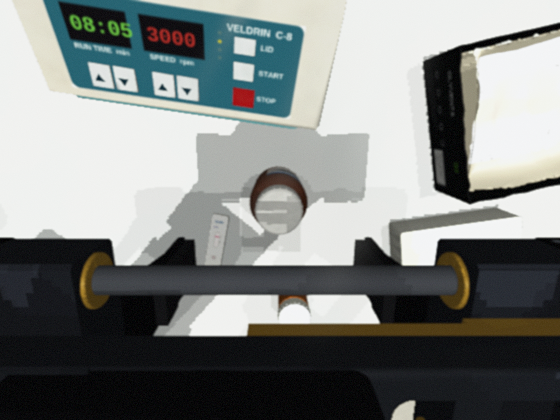

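wH shows the l cap at (278,210), within 2 px of the prediction, and the descent path is clear: the centrifuge edge is at row 110 and the box starts at column 390.

Request:
{"fn": "move_arm", "kwargs": {
  "commands": [
    {"hand": 8.7,"travel": [0.2,0.3,4],"twist": [0,0,0]},
    {"hand": 8.7,"travel": [0,0,4],"twist": [0,0,0]},
    {"hand": 8.7,"travel": [0,0,3.8],"twist": [0,0,0]},
    {"hand": 8.7,"travel": [0,0,1.5],"twist": [0,0,0]},
    {"hand": 8.7,"travel": [0,0,0.5],"twist": [0,0,0]}
  ]
}}

```text
time: 23.05
position: [0.5744, -0.341, 0.0636]
tool_rot: [1.0, 0.001, -0.003, -0.003]
ft_force: [-1.0, 0.2, 0.1]
grip_width: 0.0871
grip_force: 0.0
```

Request:
{"fn": "move_arm", "kwargs": {
  "commands": [
    {"hand": 8.7,"travel": [0,0,0.7],"twist": [0,0,0]},
    {"hand": 8.7,"travel": [0,0,0],"twist": [0,0,0]},
    {"hand": 8.7,"travel": [0,0,0],"twist": [0,0,0]}
  ]
}}

```text
time: 23.3
position: [0.5776, -0.3448, 0.062]
tool_rot: [1.0, 0.0, 0.001, 0.001]
ft_force: [0.8, 0.1, 0.2]
grip_width: 0.0873
grip_force: 0.0
```

Request:
{"fn": "move_arm", "kwargs": {
  "commands": [
    {"hand": 4.8,"travel": [0,0,0],"twist": [0,0,0]},
    {"hand": 4.8,"travel": [0,0,0],"twist": [0,0,0]},
    {"hand": 4.8,"travel": [0,0,0],"twist": [0,0,0]},
    {"hand": 4.8,"travel": [0,0,0],"twist": [0,0,0]},
    {"hand": 4.8,"travel": [0,0,0],"twist": [0,0,0]}
  ]
}}

```text
time: 23.72
position: [0.5767, -0.3447, 0.0611]
tool_rot: [1.0, -0.0, 0.0, 0.0]
ft_force: [1.1, -0.3, 0.1]
grip_width: 0.0617
grip_force: 0.0
```

Request:
{"fn": "move_arm", "kwargs": {
  "commands": [
    {"hand": 4.8,"travel": [0,0,0],"twist": [0,0,0]},
    {"hand": 4.8,"travel": [0,0,0],"twist": [0,0,0]},
    {"hand": 4.8,"travel": [0,0,0],"twist": [0,0,0]},
    {"hand": 4.8,"travel": [0,0,0],"twist": [0,0,0]}
  ]
}}

```text
time: 24.05
position: [0.5765, -0.3444, 0.0607]
tool_rot: [1.0, -0.0, -0.0, -0.0]
ft_force: [-0.2, 0.1, 2.3]
grip_width: 0.0533
grip_force: 19.9
```

Request:
{"fn": "move_arm", "kwargs": {
  "commands": [
    {"hand": 4.8,"travel": [0,0,-2],"twist": [0,0,0]},
    {"hand": 4.8,"travel": [0,0,-4],"twist": [0,0,0]},
    {"hand": 4.8,"travel": [0,0,-4],"twist": [0,0,0]},
    {"hand": 4.8,"travel": [0,0,-2.5],"twist": [0,0,0]},
    {"hand": 4.8,"travel": [-0.6,-2,-0.5],"twist": [0,0,0]}
  ]
}}

```text
time: 24.47
position: [0.5746, -0.3307, 0.1969]
tool_rot: [1.0, -0.001, 0.006, 0.006]
ft_force: [0.9, -0.6, 0.4]
grip_width: 0.0529
grip_force: 19.9
```

Request:
{"fn": "move_arm", "kwargs": {
  "commands": [
    {"hand": 4.8,"travel": [-1,-3.8,0],"twist": [0,0,0]},
    {"hand": 4.8,"travel": [-1,-3.8,0],"twist": [0,0,0]},
    {"hand": 4.8,"travel": [-1,-3.8,0],"twist": [0,0,0]},
    {"hand": 4.8,"travel": [-1,-3.8,0],"twist": [0,0,0]},
    {"hand": 4.8,"travel": [-1,-3.8,0],"twist": [0,0,0]}
  ]
}}

```text
time: 24.88
position: [0.5196, -0.133, 0.1903]
tool_rot: [1.0, -0.001, -0.0, -0.0]
ft_force: [0.6, 0.4, -0.6]
grip_width: 0.0533
grip_force: 19.9
```

Request:
{"fn": "move_arm", "kwargs": {
  "commands": [
    {"hand": 4.8,"travel": [-1,-3.8,0],"twist": [0,0,0]},
    {"hand": 4.8,"travel": [-1,-3.8,0],"twist": [0,0,0]},
    {"hand": 4.8,"travel": [-1,-3.8,0],"twist": [0,0,0]},
    {"hand": 4.8,"travel": [-1,-3.8,0],"twist": [0,0,0]},
    {"hand": 4.8,"travel": [-1,-3.8,0],"twist": [0,0,0]}
  ]
}}

```text
time: 25.3
position: [0.4699, 0.057, 0.1905]
tool_rot: [1.0, -0.001, 0.0, 0.0]
ft_force: [0.8, -0.5, -1.0]
grip_width: 0.053
grip_force: 19.9
```

Request:
{"fn": "move_arm", "kwargs": {
  "commands": [
    {"hand": 4.8,"travel": [-1,-3.8,0],"twist": [0,0,0]},
    {"hand": 4.8,"travel": [-1,-3.8,0],"twist": [0,0,0]},
    {"hand": 4.8,"travel": [-1,-3.8,0],"twist": [0,0,0]},
    {"hand": 4.8,"travel": [-1,-3.8,0],"twist": [0,0,0]},
    {"hand": 4.8,"travel": [-1,-3.8,0],"twist": [0,0,0]}
  ]
}}

```text
time: 25.72
position: [0.42, 0.2472, 0.1905]
tool_rot: [1.0, -0.0, 0.0, 0.0]
ft_force: [1.2, 0.1, -1.1]
grip_width: 0.0528
grip_force: 19.9
```

Request:
{"fn": "move_arm", "kwargs": {
  "commands": [
    {"hand": 4.8,"travel": [-0.8,-1.8,0],"twist": [0,0,0]},
    {"hand": 4.8,"travel": [-0.2,-0.5,0],"twist": [0,0,0]},
    {"hand": 4.8,"travel": [0,0,0],"twist": [0,0,0]},
    {"hand": 4.8,"travel": [0,0,0],"twist": [0,0,0]},
    {"hand": 4.8,"travel": [0,0,0],"twist": [0,0,0]}
  ]
}}

```text
time: 26.13
position: [0.4114, 0.2674, 0.1905]
tool_rot: [1.0, -0.001, 0.0, 0.0]
ft_force: [-0.4, 0.5, -0.8]
grip_width: 0.0533
grip_force: 19.9
```

```bash
python3 -c "
from h import *
c=snap('wI');print(c['o']['position'],c['o']['grip_width'],c['o']['grip_force'])"
```

```text
[0.41139828 0.26744534 0.19046386] 0.053276309966067324 19.928455219387615
```

View pics/wI.png

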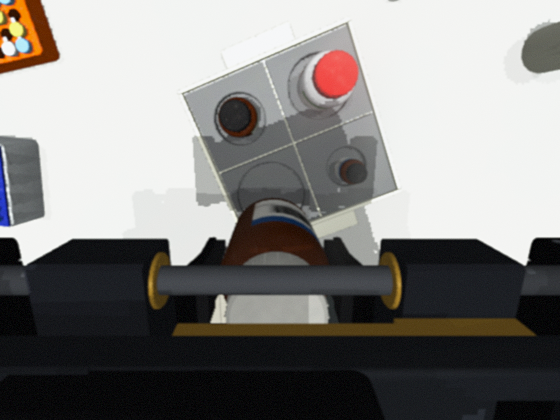

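wI shows s, m and xs standing in their wells, with l held above its own at about (270,190). I'll lower it.

Request:
{"fn": "move_arm", "kwargs": {
  "commands": [
    {"hand": 4.8,"travel": [-0.1,-0.1,4],"twist": [0,0,0]},
    {"hand": 4.8,"travel": [0,0,4],"twist": [0,0,0]},
    {"hand": 4.8,"travel": [0,0,2.5],"twist": [0,0,0]},
    {"hand": 4.8,"travel": [0,0,0.3],"twist": [0,0,0]},
    {"hand": 4.8,"travel": [0,0,0],"twist": [0,0,0]}
  ]
}}

```text
time: 26.6
position: [0.4095, 0.2682, 0.0813]
tool_rot: [1.0, -0.001, -0.002, 0.001]
ft_force: [-0.1, 0.0, -1.2]
grip_width: 0.0532
grip_force: 19.9
```

Request:
{"fn": "move_arm", "kwargs": {
  "commands": [
    {"hand": 4.8,"travel": [0,0,0.6],"twist": [0,0,0]},
    {"hand": 4.8,"travel": [0,0,0.6],"twist": [0,0,0]},
    {"hand": 4.8,"travel": [0,0,0],"twist": [0,0,0]},
    {"hand": 4.8,"travel": [0,0,0],"twist": [0,0,0]},
    {"hand": 4.8,"travel": [0,0,0],"twist": [0,0,0]}
  ]
}}

```text
time: 27.02
position: [0.4103, 0.2698, 0.0714]
tool_rot: [1.0, -0.0, 0.001, -0.0]
ft_force: [0.3, 0.0, -1.5]
grip_width: 0.0535
grip_force: 19.9
```

Request:
{"fn": "move_arm", "kwargs": {
  "commands": [
    {"hand": 4.8,"travel": [0,0,0.3],"twist": [0,0,0]},
    {"hand": 4.8,"travel": [0,0,0.2],"twist": [0,0,0]},
    {"hand": 4.8,"travel": [0,0,0],"twist": [0,0,0]},
    {"hand": 4.8,"travel": [0,0,0],"twist": [0,0,0]}
  ]
}}

```text
time: 27.35
position: [0.4104, 0.2702, 0.0663]
tool_rot: [1.0, -0.0, 0.001, -0.001]
ft_force: [-0.9, 1.6, 4.4]
grip_width: 0.0534
grip_force: 20.0
```

Request:
{"fn": "move_arm", "kwargs": {
  "commands": [
    {"hand": 6.4,"travel": [0,0,0],"twist": [0,0,0]},
    {"hand": 6.4,"travel": [0,0,0],"twist": [0,0,0]},
    {"hand": 6.4,"travel": [0,0,0],"twist": [0,0,0]},
    {"hand": 6.4,"travel": [0,0,0],"twist": [0,0,0]}
  ]
}}

```text
time: 27.68
position: [0.4097, 0.2695, 0.0654]
tool_rot: [1.0, -0.0, -0.0, 0.0]
ft_force: [0.9, 0.1, -1.0]
grip_width: 0.0628
grip_force: 0.0
```

Request:
{"fn": "move_arm", "kwargs": {
  "commands": [
    {"hand": 6.4,"travel": [0,0,-2],"twist": [0,0,0]},
    {"hand": 6.4,"travel": [0,0,-4],"twist": [0,0,0]},
    {"hand": 6.4,"travel": [0,0,-4],"twist": [0,0,0]},
    {"hand": 6.4,"travel": [0,0,-4],"twist": [0,0,0]},
    {"hand": 6.4,"travel": [0,0,-3],"twist": [0,0,0]}
  ]
}}

```text
time: 28.1
position: [0.4103, 0.2697, 0.2384]
tool_rot: [1.0, -0.0, 0.001, -0.0]
ft_force: [0.5, 1.0, 0.1]
grip_width: 0.0638
grip_force: 0.0
```

Request:
{"fn": "move_arm", "kwargs": {
  "commands": [
    {"hand": 6.4,"travel": [0,4,0],"twist": [0,0,0]},
    {"hand": 6.4,"travel": [0,4,0],"twist": [0,0,0]},
    {"hand": 6.4,"travel": [0,3,0],"twist": [0,0,0]},
    {"hand": 6.4,"travel": [0,0,0],"twist": [0,0,0]},
    {"hand": 6.4,"travel": [0,0,0],"twist": [0,0,0]}
  ]
}}

```text
time: 28.52
position: [0.4097, 0.1584, 0.2356]
tool_rot: [1.0, -0.002, -0.0, -0.0]
ft_force: [-0.5, 0.3, 0.6]
grip_width: 0.0638
grip_force: 0.0
```

```bash
python3 -c "
from h import *
c=snap('wJ');print(c['o']['position'],c['o']['ft_force'])
for n,w,h in (('xs',(.4408,.1913),.054),('s',(.4874,.2991),.076),('m',(.518,.2225),.091),('l',(.4102,.2687),.111)): print(n,proj(c,(*w,h),c['T']))"
```

```text
[0.40965546 0.15844124 0.23556732] [-0.54699309  0.32833605  0.64839719]
xs [241.68968224 163.01986136]
s [122.10582116 116.08500871]
m [198.4297336   78.23501799]
l [149.10322361 205.54806033]
```

View pics/wJ.png

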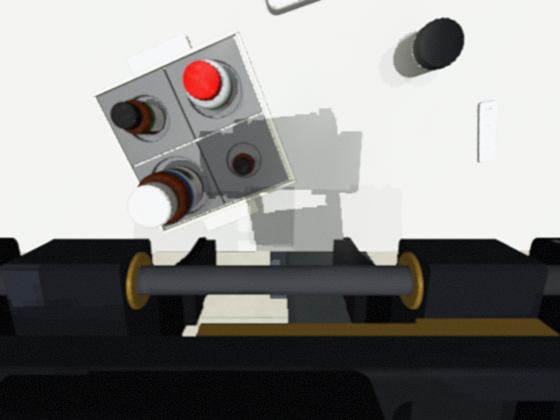

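wJ shows caps at m (202,80), s (126,116), xs (242,162) and l (154,204). All are within about 5 px (4 mm) of where seated bottles should appear, and they stand upright and clear of the robot. I'll hand in.

```bash
python3 -c "
from rig import robot
print(robot.hand_in())"
```

```text
the job is handed in; nothing more can be done
None
```

The four bottles are standing upright, each in the well of its own size, and the job is handed in at about 29 s; both jars were left untouched, and the hand-in returned no verdict.

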